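# Unpack a guide rail through the narrow mouth of its transit case

## Task

Swing the steel hasp off its catch and back over the long cover of the transit case, so that the mouth is free. Then take the guide rail out: both its ends are tucked under the cover, so slide it back under the long cover, tilt its other end up out of the mouth and draw it out on the slant. Finish still holding the rail in the gripper, all of it at least 5 cm above the cover and touching nothing else; leave the hasp swung back and the bin, screwdriver and bearing where they are.

Things in the scene. Friction and masses are not known exactly. Their poses are not given: they have to be found in the camera images.
- case: Transit case, fixed to the bench: grey walls, bare aluminium cover. Origin on the bench (z = 0) under the mouth's centre, z up, long axis y, x across it and roughly away from the robot. Inside: x -80 to 80, y -190 to 100 mm between the end walls, floor at z = 5 mm. Outside: x -100 to 100, y -195 to 105 mm, top at z = 69 mm.
- mouth (a point): Centre of the mouth, the only opening, level with the cover's top (z = 69 mm), axes as the case's. The mouth spans 160 mm in x and 150 mm in y (-75 to 75); beside it in x run narrow rims.
- long_cover (a point): Middle of the top of the long cover, 4 mm plate that roofs the case from y = -190 to -75 mm: underside at z = 65, top at z = 69 mm. Hidden below it, at y = -130 to -110 mm, is one of the two rests that carry the rail.
- lip (a point): Middle of the top of the short lip, the same 4 mm plate, that roofs the case from y = 75 to 100 mm. The other rest shows in the mouth at y = 38 to 58 mm. Both rests are black, 120 mm long in x, top at z = 17 mm.
- catch (a point): Catch on the near rim, at case x = -84, y = 6 mm: a steel post and a tongue over the hasp, 14 mm wide in x, y -6 to 19 mm, top at z = 85 mm (this point). It is open to -y.
- hasp (a joint): Hasp angle: 0 = straight across the middle of the mouth, under the catch's tongue; it grows as the free end swings towards the case's -y, over the long cover, up to the stop at 1.6, along the far rim. Swung back means more than 1.2 rad. It starts at 0 to 0.08 and stays where it is left (friction about 0.08 N m).
- hasp_stud (a point): Middle of the upright round stud near the hasp's free end, to push or pinch: 12 mm diameter, 30 mm tall, from 15 mm below this point to 15 mm above. It stands 190 mm from the pivot, and 18 mm beyond the catch when the hasp is shut.
- hasp_pivot (a point): The hasp's pivot (vertical axis), on the far rim at case x = 88, y = 0 mm. The hasp is a flat steel strap 18 mm wide, 4 mm thick, about 197 mm from the pivot to its tip, 1 mm above the cover.
- rail_mid (a point): Centre of the loose steel guide rail: 16 mm wide (x), 250 mm long (y), 20 mm tall (z), about 0.3 kg, lying on the rests within 3 degrees of the case's y. It starts about 36 mm to the -y of the mouth's centre: its +y end 10 to 18 mm under the lip, its -y end 25 to 33 mm short of the end wall. Pushed back to that wall it clears the lip by 15 mm.
- rail_lip_end (a point): Middle of the rail's +y end face, 125 mm from its centre: the end under the lip, which comes out first.
- rail_deep_end (a point): Middle of the rail's -y end face, 125 mm from its centre: the end under the long cover, which comes out last.
- parts_bin: Bystander: open blue plastic bin 110 x 150 x 50 mm, origin under its centre.
- driver: Bystander: screwdriver lying on the bench, origin under its middle, along its x.
- bearing: Bystander: steel bearing ring, 52 mm across, 15 mm tall, lying flat on the bench, origin under its centre.

How it is judged:
On the way, in this order (a step that is already met when the one before it is completed fails the run):
1. the hasp is swung back off its catch (more than 1.2 rad) while the rail still lies under the cover (value of joint hasp above 1.2 rad and height (world z) of rail_lip_end below 0.065 m), for 0.1 s.
2. the rail's lip end is up out of the mouth while its deep end is still below the cover (height (world z) of rail_lip_end above 0.08 m and height (world z) of rail_deep_end below 0.065 m and contact force between rail and the fingers above 1 N), for 0.1 s.
At the end, for the whole second after the job is handed in: The rail is held still (under 50 mm/s) in the fingers, the middles of both its end faces at least 50 mm above the top of the cover (119 mm above the bench), not touching the case or the hasp, and the hasp is still swung back by more than 1.2 rad (height (world z) of each of rail_lip_end, rail_deep_end above 0.119 m and contact force between rail and the fingers above 1 N and contact force between rail and case below 0.1 N and linear speed of rail below 0.05 m/s and value of joint hasp above 1.2 rad); the arm keeps its last pose, push and grip.
It fails at once if a bystander (bin, screwdriver or bearing) is moved more than 30 mm (distance of any of parts_bin, driver, bearing from where it was at the start of the episode above 0.03 m).
It also fails if it takes over 58 s, if anything falls off the work surface, if the arm or the gripper's body presses on something with over 40 N, if the wrist force passes 120 N, or if a joint passes its speed limit or range.

## Robot

A 6-joint arm with a two-finger parallel gripper is mounted at the origin on the work surface. World frame = base frame: x ahead of the robot, y to its left, z up, the work surface at z = 0. Lengths are in m, angles in rad, forces in N, time in s.
With the tool pointing down it reaches from about 0.275 to 0.725 m from the base axis. Payload 5.6 kg.
Tool frame: the origin (TCP) lies midway between the tips of the shut fingers; the grasp point (between the pads) lies 19 mm behind it (env.pinch_z is the distance from the TCP to the grasp point, in m); z points along the fingers, y is the line along which they close (so a half turn about z gives the same grasp; the last joint's range is limited). The gripper opens to 85 mm and grips with 20 to 120 N. Pads are 22 mm wide; open, the fingers measure 114 mm over their backs; the gripper's body (76 mm by 85 mm) begins 54 mm behind the grasp point. The pads swing forward as they close: fully open they stand 13 mm farther back than shut.
Start: joints at [1.578, 0.255, 0.108, 0, -1.424, -0.285], TCP at [0.151, 0.529, 0.231] pointing down, gripper open.
Joint ranges: [-2.95, 2.95], [-1.21, 1.97], [-1.09, 1.5], [-2.87, 1.71], [-2.94, -0.07], [-3.05, 3.05]. Speed limits (rad/s): [2.57, 2.57, 3.14, 3.14, 3.14, 3.14].

## Interface

Orientations are given as [roll, pitch, yaw] about the fixed x, y, z axes, in that order (R = Rz(yaw) Ry(pitch) Rx(roll)).
In Python, from plant import env gives the robot as it stands. The module is installed in compiled form; this text tells all that it offers.
- The arm moves only by the tool drive_tool, never from a script. Its argument "increments" is a list that holds one entry, the list of rows, each a list of 5 numbers: the finger opening in mm, from 0 to 85.4, then the shift along the tool's x, y, z in mm, then the turn about the tool's z in rad. A call has 1 to 12 rows; each row shifts and turns the commanded pose from where the row before left it, along the tool's axes as they then stand; what a row does not reach is not made up. A row lasts 1/10 s, in which the tool goes at most 50 mm and 8.59 degrees, less where a joint would pass 70% of its speed; a pose out of reach is approached as far as the arm can. A call is refused whole if a number of a shift passes 50 or a number of a turn 0.15, either way. A call with a gripper value outside its range is refused whole. The fingers move at their own pace and stop on an object; the grip force is fixed at half the most. Time passes only in rows, so rows that do not move let the fingers close. It gives the time, the measured TCP pose, the force, the opening and the grip force at its end, in the units of the state.
- env.get_obs(): the state, without advancing time (a new reading comes with each control period).
- env.capture(name): name is "scene" or "top" or "wrist"; returns a dict with "color" (480x640x3 uint8, red, green, blue), "fx", "fy", "cx", "cy" (pixels), "dist" ([k1, k2, p1, p2, k3] as OpenCV has them; the pictures are not rectified), "world_from_camera" (4x4, takes a point from camera to world coordinates). Camera axes: x right, y down, z forward; pixel columns grow to the right and rows downward; lengths in m; the calibration is good to about 2 mm. A picture is of the moment at which its call begins. There is no depth.
- env.hand_in(): hands the job in; it is judged then, once.
The state is a dict: "clock": time; "q": joint angles; "dq": joint speeds; "joint_torque": joint torques, N m; "tcp_pos": TCP position; "tcp_rot": TCP orientation; "force": force on the tool from outside, world axes, zero at the start; "wrist_torque": the same for the moment, N m; "opening": finger opening in m; "grasp_force": force on a finger pad.
Only numpy, scipy, OpenCV 4.12 (cv2) and the standard library are available. Lean on these libraries where they do the work, as an engineer would, in place of code of your own. Each camera call takes 0.05 s, during which the arm holds its last target. There are 200 camera calls.

## Working session

There is one attempt and no reset: what is moved stays moved. The work goes in short steps, Python scripts to look and compute and a tool call to move; the robot and the scene stay as the last step left them, time stands still between calls to the robot, and variables do not carry over. Pictures are saved under pics/ and viewed, at most 10 in all, crops included, and the job is handed in when it is done.

Besides the shell and the picture viewer there is one more tool, called after ">>>" in YAML: its name, and indented under it one key for each argument. drive_tool: Moves the arm, as the interface text tells. Its arguments: {"type":"object","properties":{"increments":{"type":"array","items":{"type":"array","items":{"type":"array","items":{"type":"number"}}}}},"required":["increments"]}

```bash
mkdir -p pics; python3 - <<'E'
from plant import env
import cv2,json
o=env.get_obs();print({k:o[k] for k in('clock','tcp_pos','tcp_rot','opening')},env.pinch_z)
for n in('top','scene'):
    c=env.capture(n);cv2.imwrite(f'pics/{n}0.png',c['color'][:,:,::-1]);print(n,c['fx'],c['fy'],c['cx'],c['cy'],c['dist'],c['world_from_camera'].tolist() if hasattr(c['world_from_camera'],'tolist') else c['world_from_camera'])
E
```

```text
{'clock': 0.0, 'tcp_pos': array([0.15063752, 0.52844569, 0.23037309]), 'tcp_rot': array([ 3.13963329e+00, -6.71624176e-05, -2.77862031e-01]), 'opening': 0.08522583176489258} 0.0187
top 511.53282704756873 511.53282704756873 315.76888165027395 239.38752453309067 [-0.1085097  0.         0.         0.         0.       ] [[0.005083597364025714, -0.9991487564014226, 0.040937997255984356, 0.4232526222619828], [-0.9999785747133647, -0.004910460871131763, 0.004328682046604067, -0.000625866585671323], [-0.004123972850053598, -0.040959125424300705, -0.999152312158866, 1.6237129632568388], [0.0, 0.0, 0.0, 1.0]]
scene 491.3208166574383 491.3208166574383 318.68176556788114 247.85544053630014 [-0.05513894  0.          0.          0.          0.        ] [[0.7740823088397775, 0.5048366677522294, -0.3820163845100164, 0.9027746611409382], [0.6330745835912732, -0.6207175695258512, 0.46252164326943235, -0.4950204993372982], [-0.0036263965606849104, -0.5998746850590926, -0.8000857525748344, 0.9664992419499574], [0.0, 0.0, 0.0, 1.0]]
```

View pics/top0.png

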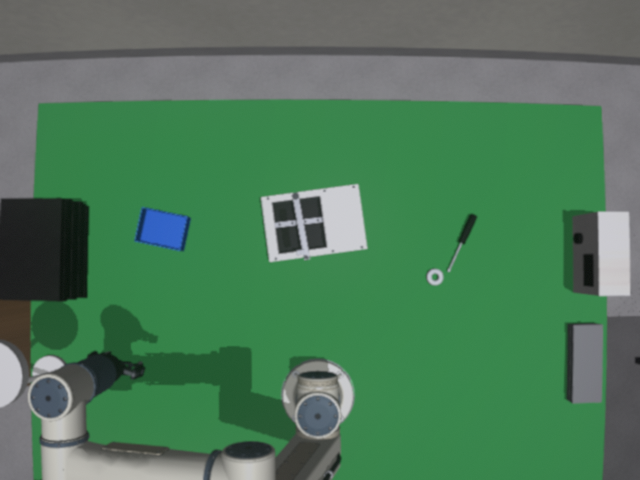

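View pics/scene0.png

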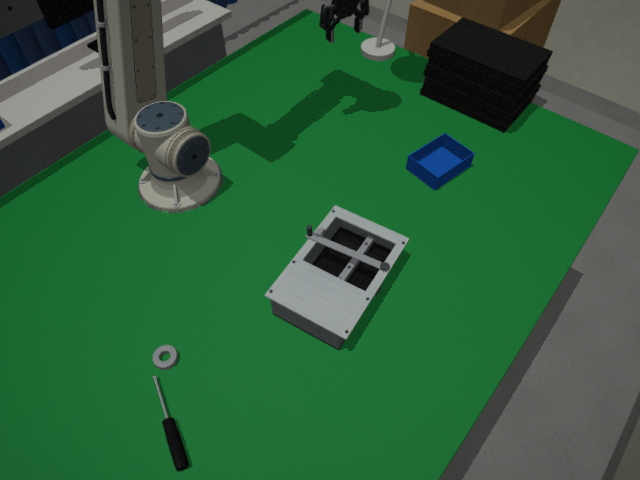

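Top shows the case with corners near (262,196), (358,185), (367,249), (270,262), stud near (306,257) and rail across the mouth at about row 222. The scene view shows the same case centred near (340,275), with its long cover towards the viewer. I'll zoom in next.

```bash
python3 - <<'E'
import cv2,numpy as np
a=cv2.imread('pics/top0.png')[175:275,250:380];b=cv2.imread('pics/scene0.png')[200:350,260:415]
a=cv2.resize(a,None,fx=6,fy=6,interpolation=cv2.INTER_CUBIC)
b=cv2.resize(b,None,fx=4,fy=4,interpolation=cv2.INTER_CUBIC)
cv2.imwrite('pics/a.png',a);cv2.imwrite('pics/b.png',b)
E
```

```text
(no output)
```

View pics/a.png

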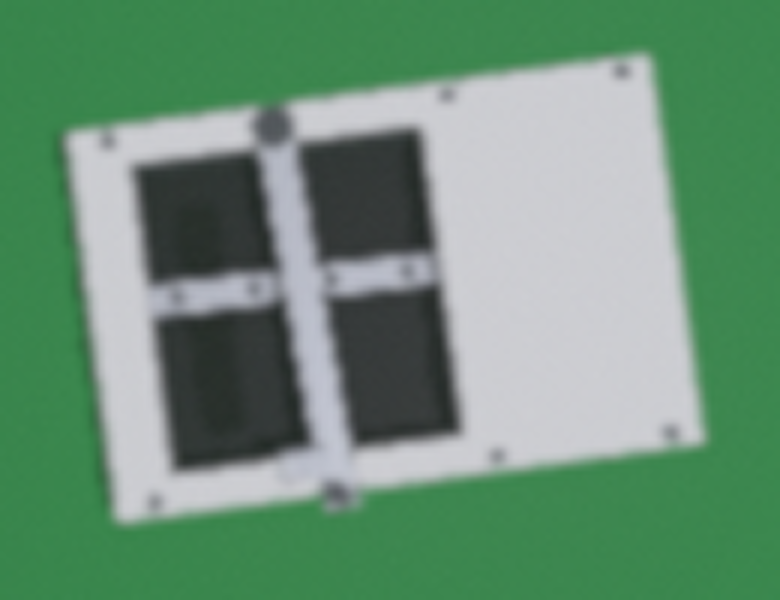

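View pics/b.png

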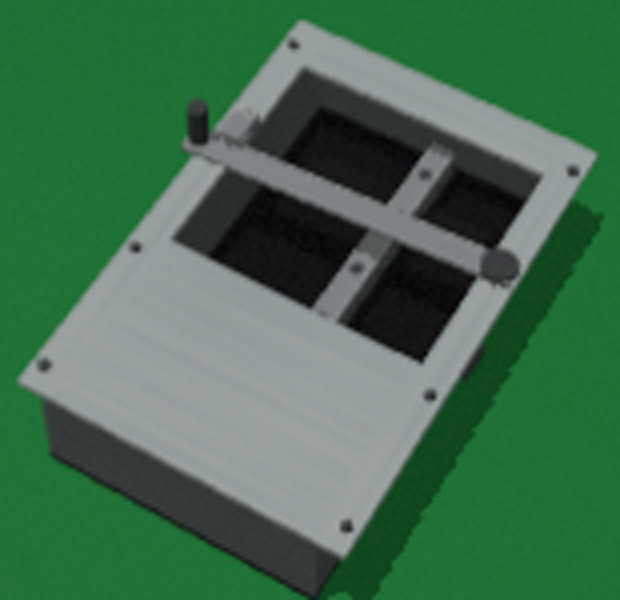

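The zooms give clear corners for the cover and mouth, the stud at a(338,494) and b(197,120), and the rail strip from a(152,301) to a(433,269). Next I fit the case pose to both views.

```bash
cat > h.py <<'E'
import numpy as np,cv2
from scipy.optimize import least_squares
D={'top':(511.53282704756873,315.76888165,239.387524533,-0.1085097,[[0.005083597364025714,-0.9991487564014226,0.040937997255984356,0.4232526222619828],[-0.9999785747133647,-0.004910460871131763,0.004328682046604067,-0.000625866585671323],[-0.004123972850053598,-0.040959125424300705,-0.999152312158866,1.6237129632568388]]),
'scene':(491.3208166574383,318.68176556788114,247.85544053630014,-0.05513894,[[0.7740823088397775,0.5048366677522294,-0.3820163845100164,0.9027746611409382],[0.6330745835912732,-0.6207175695258512,0.46252164326943235,-0.4950204993372982],[-0.0036263965606849104,-0.5998746850590926,-0.8000857525748344,0.9664992419499574]])}
def KT(n):
    f,cx,cy,k,T=D[n];T=np.array(T);return np.array([[f,0,cx],[0,f,cy],[0,0,1]]),np.array([k,0,0,0,0.]),T
def proj(n,P):
    K,d,T=KT(n);R=T[:,:3].T
    return cv2.projectPoints(np.array(P,float).reshape(-1,1,3),cv2.Rodrigues(R)[0],-R@T[:,3],K,d)[0].reshape(-1,2)
def ray(n,uv,z):
    K,d,T=KT(n);p=cv2.undistortPoints(np.array(uv,float).reshape(-1,1,2),K,d).reshape(-1,2)
    r=np.c_[p,np.ones(len(p))]@T[:,:3].T
    return T[:,3]+r*((z-T[2,3])/r[:,2])[:,None]
A=lambda p:(np.array(p,float)+.5)/6-.5+[250,175]
B=lambda p:(np.array(p,float)+.5)/4-.5+[260,200]
def c2w(s,P):
    c,sn=np.cos(s[2]),np.sin(s[2]);P=np.atleast_2d(P);return np.c_[s[0]+c*P[:,0]-sn*P[:,1],s[1]+sn*P[:,0]+c*P[:,1],P[:,2]]
def w2c(s,P):
    c,sn=np.cos(s[2]),np.sin(s[2]);Q=np.atleast_2d(P)-[s[0],s[1],0];return np.c_[c*Q[:,0]+sn*Q[:,1],-sn*Q[:,0]+c*Q[:,1],Q[:,2]]
E
python3 - <<'E'
from h import *
o=[[.1,.105],[.1,-.195],[-.1,-.195],[-.1,.105],[.08,.075],[.08,-.075],[-.08,-.075],[-.08,.075]]
O=np.c_[np.array(o),np.full(8,.069)]
a=A([(66,132),(651,55),(706,444),(115,523),(136,168),(418,128),(461,432),(174,470)])
b=B([(597,155),(343,558),(20,381),(303,20),(543,176),(424,362),(174,238),(304,68)])
for w in((1,0),(0,1),(1,1)):
    f=lambda s:np.r_[w[0]*(proj('top',c2w(s,O))-a).ravel(),w[1]*(proj('scene',c2w(s,O))-b).ravel()]
    r=least_squares(f,[.45,.1,.1]);print(w,r.x,abs(r.fun).max())
s=r.x;np.save('s.npy',s)
print('rail',w2c(s,ray('top',A([(152,301),(433,269)]),.037))[:,:2])
print('rail scene',w2c(s,ray('scene',B([(437,155),(330,310)]),.037)))
print('stud top',w2c(s,ray('top',A([(338,492)]),.10)),'scene',w2c(s,ray('scene',B([(197,121)]),.089)))
print('pivot',w2c(s,ray('top',A([(273,126)]),.076)))
print('world stud0',c2w(s,[[.088-.19,0,.089]]),'pivot',c2w(s,[[.088,0,.075]]))
for n,z in(('bear',(435,277)),('drv',(463,242)),('bin',(163,229))):print(n,ray('top',[z],.01))
E
```

```text
(1, 0) [0.53221577 0.05725038 0.13781451] 0.9229716372198595
(0, 1) [0.53525573 0.06072275 0.13840839] 0.8300583099132268
(1, 1) [0.53424786 0.0594236  0.13859364] 1.64352551176421
rail [[ 0.00923287  0.07360283]
 [ 0.00623865 -0.07302193]]
rail scene [[ 0.0113345   0.08009879  0.037     ]
 [ 0.01154703 -0.04980124  0.037     ]]
stud top [[-0.10236619 -0.01032737  0.1       ]] scene [[-0.10257673 -0.0073394   0.089     ]]
pivot [[ 0.08608637 -0.00164214  0.076     ]]
world stud0 [[0.43322591 0.04533226 0.089     ]] pivot [[0.62140405 0.07158083 0.075     ]]
bear [[ 0.37206345 -0.37167022  0.01      ]]
drv [[ 0.48335346 -0.46217004  0.01      ]]
bin [[0.52019373 0.49472586 0.01      ]]
```

```bash
cat > g.py <<'E'
from h import *
from plant import env
s=np.load('s.npy')
def cur():
    o=env.get_obs();print('t',o['clock'],'case tcp',(w2c(s,o['tcp_pos'])*1e3).round(1),'rot',np.round(o['tcp_rot'],3),'q',np.round(o['q'],2),'F',np.round(o['force'],1),'op',round(o['opening']*1e3,1),'g',o['grasp_force']);return o
def delta(p,yaw,q):
    d=(np.array(q)-p)*1e3;c,sn=np.cos(yaw),np.sin(yaw)
    return np.array([c*d[0]+sn*d[1],sn*d[0]-c*d[1],-d[2]])
def plan(wps,o=None):  # wps: case x,y,z(m), case-relative yaw, rows
    o=o or env.get_obs();p=o['tcp_pos'];yaw=o['tcp_rot'][2]
    for x,y,z,w,n in wps:
        q=c2w(s,[[x,y,z]])[0];w=w+s[2];t=-((w-yaw+np.pi)%(2*np.pi)-np.pi)
        # bring turn sense explicit: positive turn lowers yaw
        d=delta(p,yaw,q)
        print(n,'rows total',d.round(1),'turn',round(t,3),'per row',(d/n).round(1),round(t/n,3));p=q;yaw=w
E
python3 - <<'E'
from g import *
cur();plan([(-.108,-.009,.135,0,12)])
E
```

```text
t 0.1 case tcp [[-315.1  517.6  230.5]] rot [ 3.14  -0.    -0.278] q [ 1.58  0.26  0.11 -0.   -1.42 -0.28] F [-0.2 -0.4 -0.5] op 85.8 g 0.0
12 rows total [402.4 397.8  95.5] turn -0.416 per row [33.5 33.1  8. ] -0.035
```

>>> drive_tool:
  increments:
    - [[50,33.5,33,8,0],[50,33.5,33,8,0],[50,33.5,33,8,0],[50,33.5,33,8,0],[50,33.5,33,8,0],[50,33.5,33,8,0],[50,33.5,33,8,0],[50,33.5,33,8,0],[50,33.5,33,8,0],[50,33.5,33,8,0],[50,33.5,33,8,0],[50,33.5,33,8,0]]

```text
clock: 1.3
tcp_pos: [0.4292, 0.0359, 0.1349]
tcp_rot: [-3.141, -0.0, -0.278]
force: [0.9, 1.7, -0.3]
opening: 0.0502
grasp_force: 0.0
```

>>> drive_tool:
  increments:
    - [[50,0,0,0,0.14],[50,0,0,0,0.14],[50,0,0,0,0.14],[50,0,0,0,0.14],[50,0,0,0,0.14],[50,0,0,0,0.14],[50,0,0,0,0.14],[50,0,0,0,0.14],[50,0,0,0,0.14],[50,0,0,0,0.14],[50,0,0,0,0.14],[50,0,0,0,0.14]]

```text
clock: 2.5
tcp_pos: [0.4284, 0.0378, 0.1349]
tcp_rot: [3.141, -0.0, -1.964]
force: [-0.2, -1.0, -0.1]
opening: 0.0498
grasp_force: 0.0
```

>>> drive_tool:
  increments:
    - [[50,0,0,0,0.14],[50,0,0,0,0.14],[50,0,0,0,0.14],[50,0,0,0,0.14],[50,0,0,0,0.14],[50,0,0,0,0.14],[50,0,0,0,0.14],[50,0,0,0,0.065],[50,0,0,0,0]]

```text
clock: 3.4
tcp_pos: [0.4285, 0.0378, 0.135]
tcp_rot: [-3.142, -0.001, -3.003]
force: [0.0, 0.2, -0.3]
opening: 0.0504
grasp_force: 0.0
```

```bash
python3 - <<'E'
from g import *
cur();plan([(-.108,-.009,.08,-np.pi,3)])
c=env.capture('wrist');cv2.imwrite('pics/w1.png',c['color'][:,:,::-1]);T=np.array(c['world_from_camera'])
K=np.array([[c['fx'],0,c['cx']],[0,c['fy'],c['cy']],[0,0,1]]);R=T[:3,:3].T
P=c2w(s,[[-.1018,-.009,.104],[-.091,-.006,.085],[-.08,-.075,.069],[-.08,.075,.069]])
print(cv2.projectPoints(P.reshape(-1,1,3),cv2.Rodrigues(R)[0],-R@T[:3,3],K,np.array(c['dist']))[0].reshape(-1,2).round(0))
E
```

```text
t 3.4 case tcp [[-107.8   -6.8  135. ]] rot [-3.142e+00 -1.000e-03 -3.003e+00] q [ 0.45  0.07 -0.36 -0.   -1.13 -1.89] F [ 0.   0.2 -0.3] op 50.4 g 0.0
3 rows total [ 0.2 -2.2 55. ] turn -0.0 per row [ 0.1 -0.7 18.3] -0.0
[[319. 287.]
 [326. 292.]
 [198. 297.]
 [475. 297.]]
```

View pics/w1.png

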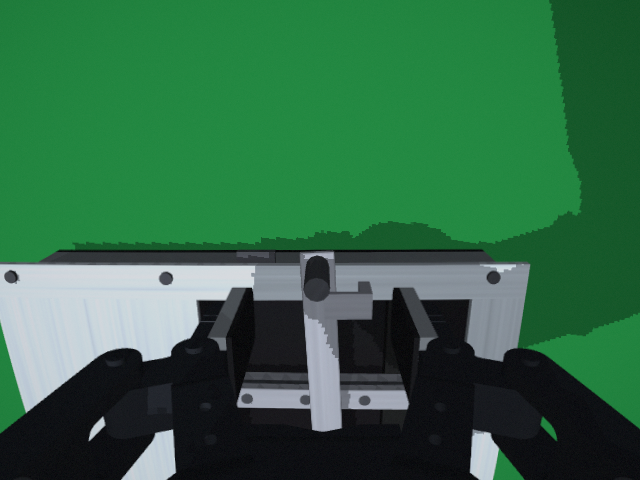

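Wrist view: the stud top is at (316,287) and the catch block is just inside it, around (350,300). Both match the predicted positions to within about 3 px, so I descend and cage the stud.

>>> drive_tool:
  increments:
    - [[50,0,-2,15,-0.05],[50,0,0,20,0],[50,0,0,20,0],[35,0,0,0,0],[22,0,0,0,0],[22,0,0,0,0],[22,0,0,0,0]]

```text
clock: 4.15
tcp_pos: [0.4298, 0.0362, 0.0813]
tcp_rot: [3.141, 0.002, -2.952]
force: [0.3, -0.5, 0.2]
opening: 0.0219
grasp_force: 0.0
```

>>> drive_tool:
  increments:
    - [[20,-0.2,-6,0,-0.03],[20,-0.2,-6,0,-0.03],[20,-0.35,-11.8,0,-0.06],[20,-0.35,-11.8,0,-0.06],[20,-0.35,-11.8,0,-0.06],[20,-0.35,-11.8,0,-0.06]]

```text
clock: 4.75
tcp_pos: [0.4493, -0.02, 0.081]
tcp_rot: [-3.141, 0.001, -2.65]
force: [0.3, 0.4, 0.1]
opening: 0.0201
grasp_force: 0.3
```

```bash
python3 - <<'E'
from g import *
o=cur();p=w2c(s,o['tcp_pos'])[0];print('R',np.hypot(.088-p[0],p[1]),'th',np.arctan2(-p[1],.088-p[0]),'toolth',o['tcp_rot'][2]-s[2]+np.pi)
E
```

```text
t 4.75 case tcp [[-95.1 -66.9  81. ]] rot [-3.141e+00  1.000e-03 -2.650e+00] q [ 0.31  0.17 -0.41 -0.   -0.99 -1.38] F [0.3 0.4 0.1] op 20.1 g 0.2814972773194313
R 0.19494091321631848 th 0.3504119434666724 toolth 0.35300957503375585
```

>>> drive_tool:
  increments:
    - [[20,-0.35,-11.7,0,-0.06],[20,-0.35,-11.7,0,-0.06],[20,-0.35,-11.7,0,-0.06],[20,-0.35,-11.7,0,-0.06],[20,-0.35,-11.7,0,-0.06],[20,-0.35,-11.7,0,-0.06],[20,-0.35,-11.7,0,-0.06],[20,-0.35,-11.7,0,-0.06],[20,-0.35,-11.7,0,-0.06],[20,-0.35,-11.7,0,-0.06]]

```text
clock: 5.75
tcp_pos: [0.5311, -0.1013, 0.0809]
tcp_rot: [-3.141, 0.0, -2.05]
force: [-1.2, 0.7, 0.7]
opening: 0.0199
grasp_force: 0.3
```

>>> drive_tool:
  increments:
    - [[20,-0.35,-11.7,0,-0.06],[20,-0.35,-11.7,0,-0.06],[20,-0.35,-11.7,0,-0.06],[20,-0.35,-11.7,0,-0.06],[20,-0.35,-11.7,0,-0.06],[20,-0.35,-11.7,0,-0.06],[20,-0.35,-11.7,0,-0.06],[20,-0.35,-11.7,0,-0.06],[20,-0.35,-11.7,0,-0.06]]

```text
clock: 6.65
tcp_pos: [0.6329, -0.1232, 0.0809]
tcp_rot: [-3.141, -0.0, -1.51]
force: [-0.7, -0.0, -0.3]
opening: 0.0198
grasp_force: 0.3
```

```bash
python3 - <<'E'
from g import *
o=cur();p=w2c(s,o['tcp_pos'])[0];print('R',np.hypot(.088-p[0],p[1]),'th',np.arctan2(-p[1],.088-p[0]),'toolth',o['tcp_rot'][2]-s[2]+np.pi)
E
```

```text
t 6.65 case tcp [[  72.5 -194.5   80.9]] rot [-3.141 -0.    -1.51 ] q [ 0.05  0.52  0.11  0.   -1.17  0.01] F [-0.7 -0.  -0.3] op 19.8 g 0.2835975866764784
R 0.1950996289362703 th 1.4912102262135418 toolth 1.4927433306754108
```

>>> drive_tool:
  increments:
    - [[26,0,0,-20,0],[26,0,0,-20,0],[40,0,0,-20,0],[60,0,0,0,0]]

```text
clock: 7.05
tcp_pos: [0.6345, -0.1233, 0.1445]
tcp_rot: [-3.135, -0.001, -1.512]
force: [-0.2, -0.5, 1.4]
opening: 0.053
grasp_force: 0.0
```

```bash
python3 - <<'E'
from g import *
cur();plan([(.009,.015,.14,-np.pi/2-.02,6)])
E
```

```text
t 7.05 case tcp [[  74.  -194.9  144.5]] rot [-3.135e+00 -1.000e-03 -1.512e+00] q [ 0.05  0.47  0.21  0.   -1.3   0.01] F [-0.2 -0.5  1.4] op 53.0 g 0.0
6 rows total [-204.    81.6    4.5] turn -0.06 per row [-34.   13.6   0.8] -0.01
```

>>> drive_tool:
  increments:
    - [[60,-34,13.6,0,-0.01],[60,-34,13.6,0,-0.01],[60,-34,13.6,0,-0.01],[60,-34,13.6,0,-0.01],[60,-34,13.6,0,-0.01],[60,-34,13.6,0,-0.01],[60,0,0,0,0],[60,0,0,0,0]]

```text
clock: 7.85
tcp_pos: [0.534, 0.0742, 0.1406]
tcp_rot: [-3.141, 0.0, -1.451]
force: [0.7, 0.1, 0.0]
opening: 0.06
grasp_force: 0.0
```

```bash
python3 - <<'E'
from g import *
cur();plan([(.009,.015,.012,-np.pi/2-.02,6)])
c=env.capture('wrist');cv2.imwrite('pics/w2.png',c['color'][:,:,::-1]);T=np.array(c['world_from_camera'])
K=np.array([[c['fx'],0,c['cx']],[0,c['fy'],c['cy']],[0,0,1]]);R=T[:3,:3].T
P=c2w(s,[[.009,.015,.037],[.0095,.04,.037],[-.08,.075,.069],[.08,.075,.069],[.08,-.075,.069],[-.08,-.075,.069]])
print(cv2.projectPoints(P.reshape(-1,1,3),cv2.Rodrigues(R)[0],-R@T[:3,3],K,np.array(c['dist']))[0].reshape(-1,2).round(0))
E
```

```text
t 7.85 case tcp [[  1.8  14.7 140.6]] rot [-3.141  0.    -1.451] q [ 0.43  0.28 -0.09  0.   -1.2  -0.31] F [0.7 0.1 0. ] op 60.0 g 0.0
6 rows total [ -0.4  -7.2 128.6] turn 0.001 per row [-0.1 -1.2 21.4] 0.0
[[310. 231.]
 [311. 269.]
 [465. 343.]
 [190. 347.]
 [158.  74.]
 [488.  68.]]
```

View pics/w2.png

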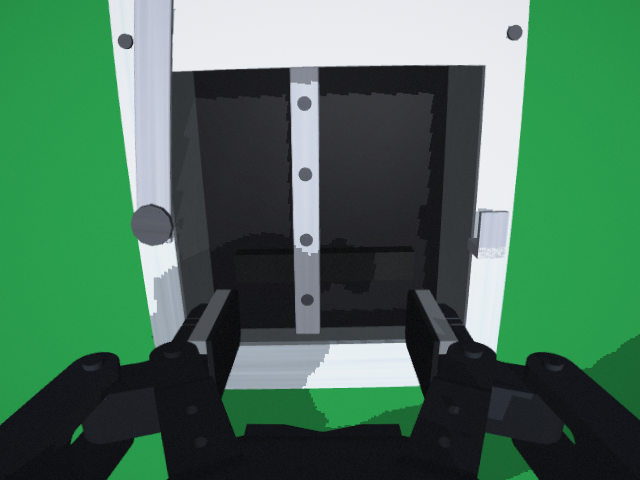

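The rail in the wrist view lies straight down column 305 to 307, its end going under the lip near row 333. That is about 2 mm more towards +x than I had, so I shift 9 mm, descend and grip.

>>> drive_tool:
  increments:
    - [[60,0,-5,10,0],[60,0,-4,22,0],[60,0,0,24,0],[60,0,0,24,0],[60,0,0,24,0],[60,0,0,14,0],[60,0,0,10,0],[60,0,0,0,0]]

```text
clock: 8.7
tcp_pos: [0.5424, 0.0736, 0.0104]
tcp_rot: [3.138, -0.001, -1.454]
force: [-0.2, -0.1, 0.3]
opening: 0.0599
grasp_force: 0.0
```

>>> drive_tool:
  increments:
    - [[30,0,0,0,0],[10,0,0,0,0],[8,0,0,0,0],[8,0,0,0,0],[8,0,0,0,0]]

```text
clock: 9.2
tcp_pos: [0.544, 0.0749, 0.0133]
tcp_rot: [-3.139, 0.0, -1.452]
force: [-0.3, 0.5, 5.9]
opening: 0.0148
grasp_force: 59.4
```

```bash
python3 - <<'E'
from g import *
cur()
E
```

```text
t 9.2 case tcp [[11.8 14.  13.3]] rot [-3.139  0.    -1.452] q [ 0.42  0.42 -0.25  0.   -0.9  -0.3 ] F [-0.3  0.5  5.9] op 14.8 g 59.37391519546509
```

>>> drive_tool:
  increments:
    - [[8,0,0,-2,0],[8,6,0,0,0],[8,6,0,0,0],[8,6,0,0,0],[8,4,0,0,0],[8,2,0,0,0],[8,0,0,0,0]]

```text
clock: 9.9
tcp_pos: [0.5458, 0.0504, 0.0141]
tcp_rot: [3.141, -0.0, -1.454]
force: [0.1, -0.4, -3.9]
opening: 0.0151
grasp_force: 58.5
```

>>> drive_tool:
  increments:
    - [[8,2,0,0,0],[8,0,0,0,0]]

```text
clock: 10.1
tcp_pos: [0.5462, 0.0487, 0.0143]
tcp_rot: [3.141, -0.0, -1.453]
force: [0.8, -0.3, -2.4]
opening: 0.0148
grasp_force: 58.5
```

>>> drive_tool:
  increments:
    - [[8,2,0,0,0],[8,0,0,0,0]]

```text
clock: 10.3
tcp_pos: [0.5465, 0.0481, 0.0143]
tcp_rot: [-3.141, 0.002, -1.453]
force: [-1.4, 4.9, -3.3]
opening: 0.0146
grasp_force: 58.6
```

>>> drive_tool:
  increments:
    - [[8,-1,0,-4,0],[8,0,0,-5,0],[8,0,0,-5,0],[8,0,0,-5,0],[8,0,0,-4,0],[8,0,0,0,0]]

```text
clock: 10.9
tcp_pos: [0.5466, 0.0481, 0.038]
tcp_rot: [-3.14, 0.001, -1.453]
force: [-0.7, 3.0, -3.9]
opening: 0.0147
grasp_force: 58.5
```

>>> drive_tool:
  increments:
    - [[8,0,0,-4,0],[8,0,0,-4,0],[8,0,0,-4,0],[8,0,0,0,0]]

```text
clock: 11.3
tcp_pos: [0.5462, 0.0475, 0.0494]
tcp_rot: [3.141, -0.0, -1.453]
force: [0.7, 0.8, -8.0]
opening: 0.0148
grasp_force: 59.2
```

>>> drive_tool:
  increments:
    - [[8,0,0,-4,0],[8,0,0,-4,0],[8,0,0,0,0]]

```text
clock: 11.6
tcp_pos: [0.546, 0.0474, 0.0576]
tcp_rot: [3.141, -0.0, -1.453]
force: [-1.8, -0.1, -6.7]
opening: 0.0147
grasp_force: 58.8
```

```bash
python3 - <<'E'
from g import *
cur()
c=env.capture('scene')['color'][:,:,::-1][180:350,240:425]
w=env.capture('wrist')['color'][:,:,::-1]
a=cv2.resize(c,(400,368));b=cv2.resize(w,(400,300));b=cv2.copyMakeBorder(b,0,68,0,0,cv2.BORDER_CONSTANT)
cv2.imwrite('pics/l1.png',np.hstack([a,b]))
E
```

```text
t 11.6 case tcp [[ 10.  -13.5  57.6]] rot [ 3.141 -0.    -1.453] q [ 0.37  0.37 -0.2   0.   -1.01 -0.25] F [-1.8 -0.1 -6.7] op 14.7 g 58.81470322608948
```

View pics/l1.png

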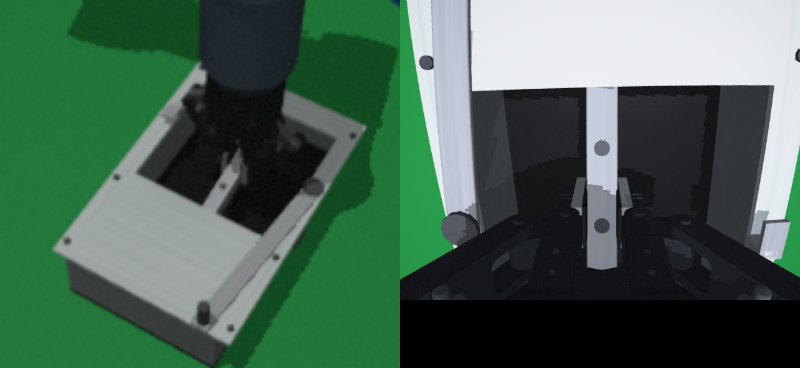

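The hasp lies back along the far rim, and the rail's lip end is tilting up at the gripper. The estimated tilt is about 14°. I lift a little more, then draw along the slant.

>>> drive_tool:
  increments:
    - [[8,0,0,-4,0],[8,0,0,-3,0],[8,0,0,0,0],[8,0,0,0,0]]

```text
clock: 12.1
tcp_pos: [0.5462, 0.0479, 0.0645]
tcp_rot: [-3.142, 0.0, -1.453]
force: [-2.3, 1.1, -6.3]
opening: 0.0149
grasp_force: 58.9
```

>>> drive_tool:
  increments:
    - [[8,-8,0,-3,0],[8,-10,0,-3.5,0],[8,-10,0,-3.5,0],[8,-10,0,-3.5,0],[8,0,0,0,0]]

```text
clock: 12.6
tcp_pos: [0.5423, 0.0878, 0.0787]
tcp_rot: [-3.139, 0.001, -1.451]
force: [0.0, 2.0, -6.0]
opening: 0.0148
grasp_force: 59.0
```

>>> drive_tool:
  increments:
    - [[8,-10,0,-3.5,0],[8,-10,0,-3.5,0],[8,-10,0,-3.5,0],[8,-10,0,-3.5,0],[8,0,0,0,0]]

```text
clock: 13.1
tcp_pos: [0.5375, 0.1272, 0.0926]
tcp_rot: [-3.14, 0.001, -1.452]
force: [-0.0, 1.8, -4.7]
opening: 0.0148
grasp_force: 59.1
```

```bash
python3 - <<'E'
from g import *
cur()
c=env.capture('scene')['color'][:,:,::-1][180:350,240:425]
w=env.capture('wrist')['color'][:,:,::-1]
a=cv2.resize(c,(400,368));b=cv2.resize(w,(400,300));b=cv2.copyMakeBorder(b,0,68,0,0,cv2.BORDER_CONSTANT)
cv2.imwrite('pics/l2.png',np.hstack([a,b]))
E
```

```text
t 13.1 case tcp [[12.6 66.6 92.6]] rot [-3.140e+00  1.000e-03 -1.452e+00] q [ 0.52  0.34 -0.14 -0.   -1.09 -0.4 ] F [-0.   1.8 -4.7] op 14.8 g 59.12157475948334
```

View pics/l2.png

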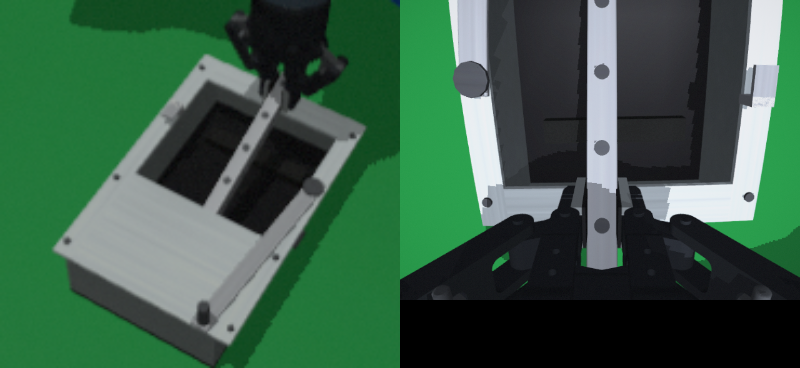

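The rail is coming out cleanly through the mouth, with a bit still under the cover edge. I keep drawing, then lift.

>>> drive_tool:
  increments:
    - [[8,-10,0,-3.5,0],[8,-10,0,-3.5,0],[8,-10,0,-3.5,0],[8,-10,0,-3.5,0],[8,-10,0,-5,0],[8,-5,0,-10,0],[8,0,0,-15,0],[8,0,0,-15,0],[8,0,0,-15,0],[8,0,0,-15,0],[8,0,0,0,0]]

```text
clock: 14.3
tcp_pos: [0.5322, 0.1805, 0.184]
tcp_rot: [-3.136, 0.001, -1.452]
force: [0.1, 0.1, -3.3]
opening: 0.0148
grasp_force: 59.4
```

>>> drive_tool:
  increments:
    - [[8,0,0,-20,0],[8,0,0,-20,0],[8,0,0,-20,0],[8,0,0,-20,0],[8,0,0,-15,0],[8,0,0,-5,0],[8,0,0,0,0],[8,0,0,0,0],[8,0,0,0,0]]

```text
clock: 15.2
tcp_pos: [0.5302, 0.1798, 0.2795]
tcp_rot: [3.139, -0.001, -1.453]
force: [-0.2, -0.8, -3.9]
opening: 0.0145
grasp_force: 59.4
```

```bash
python3 - <<'E'
from g import *
cur()
c=env.capture('scene')['color'][:,:,::-1][100:350,215:445]
w=env.capture('top')['color'][:,:,::-1][150:290,200:400]
a=cv2.resize(c,(400,435));b=cv2.resize(w,(400,280));b=cv2.copyMakeBorder(b,0,155,0,0,cv2.BORDER_CONSTANT)
cv2.imwrite('pics/l3.png',np.hstack([a,b]))
E
```

```text
t 15.2 case tcp [[ 12.6 119.7 279.5]] rot [ 3.139e+00 -1.000e-03 -1.453e+00] q [ 0.61  0.27  0.25 -0.   -1.55 -0.49] F [-0.2 -0.8 -3.9] op 14.5 g 59.416911005973816
```

View pics/l3.png

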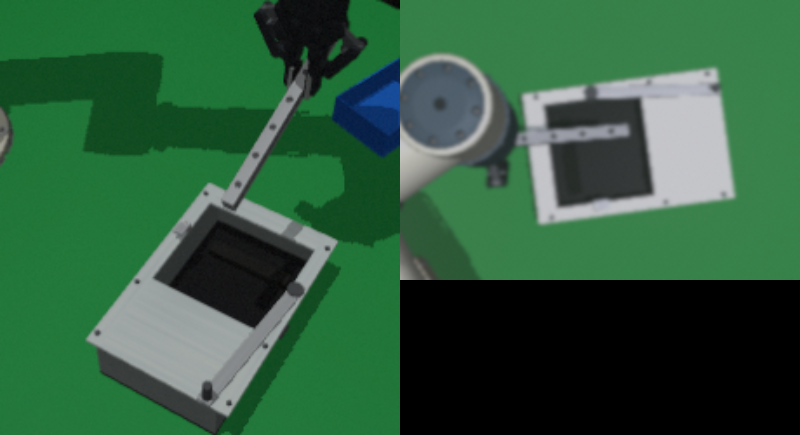

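The rail is clear of the case and held on the slant, with its deep end at top (314,215) and scene (348,217). The hasp is still swung back along the far rim. I'll check that end's height before handing in.

```bash
python3 - <<'E'
from g import *
for z in np.arange(.16,.28,.02):
    a=ray('top',[(314,215)],z)[0];b=ray('scene',[(348,217)],z)[0];print(round(z,2),a[:2].round(3),b[:2].round(3),np.linalg.norm(a-b).round(3))
o=cur()
E
```

```text
0.16 [0.553 0.011] [0.514 0.075] 0.075
0.18 [0.551 0.011] [0.524 0.061] 0.057
0.2 [0.55  0.011] [0.533 0.047] 0.04
0.22 [0.548 0.011] [0.543 0.033] 0.023
0.24 [0.546 0.011] [0.553 0.019] 0.011
0.26 [0.544 0.01 ] [0.562 0.005] 0.019
0.28 [0.543 0.01 ] [ 0.572 -0.01 ] 0.035
t 15.3 case tcp [[ 12.8 119.7 279.9]] rot [ 3.140e+00 -1.000e-03 -1.453e+00] q [ 0.61  0.27  0.25 -0.   -1.55 -0.49] F [-0.2 -0.1 -3.6] op 14.9 g 59.4163978099823
```

The deep end is at z of about 0.24 m, well above 0.119 m, and the arm is still.

```bash
python3 -c "
from plant import env
print(env.hand_in())"
```

```text
the job is handed in; nothing more can be done
None
```

The job is handed in, with no verdict returned: the hasp is swung back to about 1.47 rad, and the rail is held still on the slant with its low end at about 0.24 m (0.119 m needed), clear of the case; the bin, screwdriver and bearing were not approached.

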